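# Load a vial into a wire basket and hang it to drain

### The job

First stand the small white screw-cap vial upright in one of the two end bays of the wire basket, while the basket still stands on the worktop. Then lift the basket by its blue-sleeved handle, keeping it level, and hang it by the handle bar on both prongs of the drain stand's double hook, with the vial still standing in it. Leave the bottles and dishes where they are.

Things in the scene. Friction and masses are not known exactly. Their poses are not given: they have to be found in the camera images.
- vial: White plastic screw-cap vial, loose, standing upright: 27 mm diameter, 58 mm tall, smooth and closed (cap 26 mm), about 40 g. Origin at the centre of its underside, z up. It may stand in any of three spots, the dropper bottles in the two others.
- basket: Open rectangular steel-wire basket, loose, about 0.35 kg: 150 mm along its x, 110 mm along its y, rim 35 mm high, walls 4 mm thick. Origin at the centre of its underside, z up. Inner floor 4 mm above the underside. Two partitions along y, 25 mm high, 3 mm thick, at x = +30 and -30 mm, leave an end bay at each end. A rigid arched handle stands upright in its plane x = 0 (see point bail).
- bay_far (a point): Centre, on the inner floor (4 mm above the underside), of the end bay at the basket's +x end: 51 mm from the basket's origin along x. The bay is 39 mm wide in x and 102 mm in y. Axes as the basket's.
- bay_near (a point): The same in the other end bay, at the basket's -x end: 51 mm from the basket's origin along -x. Same size. Axes as the basket's.
- bail (a point): Middle of the basket's handle bar: 120 mm above the basket's underside, above its centre. Axes as the basket's. The bar is round, 10 mm in diameter, straight from y = -44 to +44 mm, on legs at y = +51 and -51 mm. Here it carries a blue square grip sleeve, 13 x 13 mm, 32 mm long in y, that can be gripped from above with fingers closing along x.
- stand: Drain stand, fixed: white tray base (x from -78 to +128 mm, y +-50 mm, rim 12 mm high), a steel post of 14 mm diameter at x = +105 mm, y = 0 with a grey collar, top 200 mm above the worktop, and a steel double hook. Origin on the worktop straight below the hook's seat, z up. The two prongs point to its -x, away from the post.
- hook_seat (a point): Rest point of the middle of the hung handle bar: 190 mm above the stand's origin, midway between the prongs; axes as the stand's, bar along y. The prongs are 8 mm wires at y = +32 and -32 mm; from here their centre line runs level at z = 0 from the post (x = +105 mm) to x = +18 mm, dips to z = -9 mm at x = +4 to -4 mm (the seat) and rises to the tip at x = -18 mm.
- hook_tip (a point): End of the prongs, midway between them: 18 mm from hook_seat along -x and 8 mm above it (metal reaches 4 mm higher). The bar must pass over both tips coming from the stand's -x side, the prongs entering the arch between bar and basket, and is then lowered into the seat. Axes as the stand's.
- dropper_clear: Bystander: clear dropper bottle with black teat, loose, 33 mm diameter, 100 mm tall. Origin at the centre of its underside.
- dropper_amber: Bystander: amber dropper bottle with black teat, loose, 33 mm diameter, 100 mm tall. Origin at the centre of its underside.
- petri_a: Bystander: the nearer of two flat clear dishes, loose, 62 mm diameter, 14 mm high. Origin at the centre of its underside.
- petri_b: Bystander: the farther of the two flat clear dishes, loose, 62 mm diameter, 14 mm high. Origin at the centre of its underside.
Mind the look-alikes: they are no part of the job. What is shaped like the basket but orange is not meant. What is meant by the vial is not purple, and is the smaller of those in its own colour.

How it is judged:
By the outcome, as a careful person would: the job done as asked, in the order asked, and still so for the second after the job is handed in, with the robot touching nothing.
It also fails if it takes over 64 s, if anything falls off the work surface, if the arm or the gripper's body presses on something with over 40 N, if the wrist force passes 120 N, or if a joint passes its speed limit or range.

### The arm

A 6-joint arm with a two-finger parallel gripper is mounted at the origin on a cart in front of the work surface, level with it; the furniture and walls round the work are solid. World frame = base frame: x ahead of the robot, y to its left, z up, the work surface at z = 0. Lengths are in m, angles in rad, forces in N, time in s.
With the tool pointing down it reaches from about 0.3 to 0.775 m from the base axis. Payload 14.6 kg.
Tool frame: the origin (TCP) lies on the centre line of the jaws, within the pads' length; the fingertips stand 19 mm ahead of it and the grasp point (between the pads) is the TCP; x points along the fingers, y is the direction in which the jaws open and shut, and the axes are right-handed (so a half turn about x gives the same grasp; the last joint's range is limited). The gripper opens to 94 mm and grips with 3 to 60 N. Pads are 16 mm wide; open, the fingers measure 119 mm over their backs; the gripper's body (75 mm by 177 mm) begins 78 mm behind the grasp point.
Start: joints at [-1.177, 0.3, 1.521, -0, 1.321, -0.067], TCP at [0.245, -0.493, 0.224] pointing down, gripper open.
Joint ranges: [-3.03, 3.03], [-0.79, 2.21], [0.23, 2.52], [-1.04, 4.18], [0, 3.07], [-2.55, 2.55]. Speed limits (rad/s): [2.22, 2.22, 2.57, 3.14, 3.14, 3.14].

### API

Orientations are given as a rotation vector (axis times angle).
In Python, from cell import get_obs, snapshot, finish_job, recognise, masks_of, place_of gives the robot as it stands.
- The arm moves only by the tool send_rows, never from a script. Its argument "plan" is a list of rows, each an object with "dp": the shift along the tool's x, y, z in units of 0.02 m (1.0 is 0.02 m), a list of three; "twist": the turn about the tool's x in units of 0.15 rad (1.0 is 0.15 rad); "jaw": the closure, from 0 (fully open) to 1 (shut). A call has 1 to 8 rows; each row shifts and turns the pose as measured when the row begins, along the tool's axes as they then stand; what a row does not reach is not made up. A row lasts 1/10 s, in which the tool goes at most 50 mm and 8.59 degrees, less where a joint would pass 70% of its speed; a pose out of reach is approached as far as the arm can. A call with a number of a shift or a turn outside -1 to 1 is refused whole. A call with a gripper value outside its range is refused whole. The fingers move at their own pace and stop on an object; "force" is the grip in N (left out, the last holds). Time passes only in rows, so rows that do not move let the fingers close. It gives the time, the measured TCP pose, the force and the opening at its end, in the units of the state.
- get_obs(): the state, without advancing time (a new reading comes with each control period).
- snapshot(name): name is "scene" or "top" or "wrist"; returns a dict with "img" (384x512x3 uint8, blue, green, red), "fx", "fy", "cx", "cy" (pixels), "origin" and "attitude" of the camera in the world; the wrist camera has in their place "mount" (4x4, takes a point from camera to tool coordinates, whose origin is the TCP and whose axes are the tool frame's). Camera axes: x right, y down, z forward; pixel columns grow to the right and rows downward; lengths in m; the calibration is good to about 2 mm. A picture is of the moment at which its call begins: read the wrist's pose just before it. There is no depth.
- finish_job(): hands the job in, once; it reports no verdict.
Trained networks look in a picture, given as the dict that the camera call returned (one of the last four; its "shot" number tells which), for a name from the list of things; names that differ only in an ending like _2 or _b are one class to them, and where a whole thing is asked for, a point or a joint stands for the part that bears it (a point fixed in the world has none). Each returns a list of dicts, best first, with "p" (0 to 1); they miss things now and then, are a little off and sometimes report something else, mostly with a low value. They report only what shows in the picture. A call takes as long as a camera call. They do not tell look-alikes from the thing itself.
- recognise(picture, thing): "xyz" ([x, y, z] in m, in the coordinates of the camera as it stood for that picture, good to about 4 mm: the middle of the surface that is visible of it).
- masks_of(picture, thing): "region" (384x512 bool, what is visible of it).
- place_of(picture, thing): "xyz" ([x, y, z] in m, in the coordinates of the camera as it stood for that picture, good to about 4 mm: a listed point, or the origin of a listed thing).
The state is a dict: "time": time; "joint_positions": joint angles; "dq": joint speeds; "joint_torque": joint torques, N m; "position": TCP position; "orientation": TCP orientation; "contact_force": force on the tool from outside, world axes, zero at the start; "wrist_torque": the same for the moment, N m; "opening": finger opening in m.
Only numpy, scipy, OpenCV 4.12 (cv2) and the standard library are available. Lean on these libraries where they do the work, as an engineer would, in place of code of your own. Each camera call takes 0.05 s, during which the arm holds its last target. There are 200 camera calls.

## Working session

There is one attempt and no reset: what is moved stays moved. The work goes in short steps, Python scripts to look and compute and a tool call to move; the robot and the scene stay as the last step left them, time stands still between calls to the robot, and variables do not carry over. Pictures are saved under pics/ and viewed, about 8 in all and at most 12, crops included, and the job is handed in when it is done.

Besides the shell and the picture viewer there is one more tool, called after "Call:" in YAML: its name, and indented under it one key for each argument. send_rows: Moves the arm, as the interface text tells. Shifts and turns lie within -1 to 1; 1 stands for 0.02 m of shift or 0.15 rad of turn. Its arguments: {"type":"object","properties":{"plan":{"type":"array","items":{"type":"object","properties":{"dp":{"type":"array","items":{"type":"number"}},"twist":{"type":"number"},"jaw":{"type":"number"}}}},"force":{"type":"number"}},"required":["plan"]}

```bash
mkdir -p pics; ls
cat > h.py <<'E'
import numpy as np,cv2
from scipy.spatial.transform import Rotation as R
from cell import *
def cam(n):
    o=get_obs(); s=snapshot(n)
    if n=='wrist':
        T=np.eye(4);T[:3,:3]=R.from_rotvec(o['orientation']).as_matrix();T[:3,3]=o['position'];T=T@np.array(s['mount'])
    else:
        T=np.eye(4);a=np.array(s['attitude']);T[:3,:3]=a if a.shape==(3,3) else R.from_rotvec(a).as_matrix();T[:3,3]=s['origin']
    return s,T
def w(T,p): return T[:3,:3]@np.array(p)+T[:3,3]
def px(s,T,p):
    c=T[:3,:3].T@(np.array(p)-T[:3,3]); return np.array([s['fx']*c[0]/c[2]+s['cx'],s['fy']*c[1]/c[2]+s['cy']])
def at_z(s,T,u,v,z):
    d=T[:3,:3]@np.array([(u-s['cx'])/s['fx'],(v-s['cy'])/s['fy'],1]); return T[:3,3]+d*(z-T[2,3])/d[2]
E
python3 - <<'E'
from h import *
o=get_obs();print({k:np.round(v,3) for k,v in o.items()})
for n in ['scene','top']:
    s,T=cam(n);cv2.imwrite(f'pics/{n}1.png',s['img']);print(n,s['fx'],s['cx'],s['cy'],np.round(T,3).tolist())
    for t in ['vial','basket','bay_far','bay_near','bail','stand','hook_seat','hook_tip','dropper_clear','dropper_amber','petri_a']:
        print(t,[(round(d['p'],2),np.round(w(T,d['xyz']),3).tolist(),px(s,T,w(T,d['xyz'])).astype(int).tolist()) for d in place_of(s,t)])
E
```

```text
pics
{'time': np.float64(0.0), 'joint_positions': array([-1.177,  0.3  ,  1.522,  0.   ,  1.321, -0.067]), 'dq': array([-0.001,  0.001,  0.   , -0.001,  0.001,  0.001]), 'joint_torque': array([-2.0000e-03, -5.3182e+01, -3.5274e+01,  7.1000e-02,  2.4000e-02,
       -0.0000e+00]), 'position': array([ 0.244, -0.492,  0.224]), 'orientation': array([ 1.966,  0.462, -1.966]), 'contact_force': array([-0.447,  0.124,  0.535]), 'wrist_torque': array([-0.007, -0.03 ,  0.003]), 'opening': np.float64(0.094)}
scene 375.1835142171269 259.73371371381245 194.47522674844703 [[0.459, -0.54, 0.706, -0.301], [-0.888, -0.257, 0.38, -0.542], [-0.024, -0.801, -0.598, 0.818], [0.0, 0.0, 0.0, 1.0]]
vial [(0.72, [0.377, -0.336, 0.002], [312, 278]), (0.67, [0.379, -0.181, -0.0], [263, 260]), (0.51, [0.304, -0.224, 0.0], [265, 283])]
basket [(0.73, [0.455, -0.059, 0.001], [240, 232]), (0.68, [0.232, -0.419, -0.003], [323, 333])]
bay_far [(0.84, [0.502, -0.06, -0.002], [247, 224]), (0.8, [0.267, -0.464, 0.004], [345, 327])]
bay_near [(0.85, [0.203, -0.379, 0.005], [303, 334]), (0.63, [0.403, -0.05, 0.005], [229,
[... 801 characters left out ...]
257]), (0.56, [0.501, -0.058, 0.001], [233, 189])]
bay_near [(0.73, [0.37, -0.339, -0.001], [307, 226]), (0.69, [0.547, 0.118, 0.196], [180, 162]), (0.62, [0.402, -0.049, -0.001], [230, 215])]
bail [(0.8, [0.451, -0.057, 0.118], [231, 196])]
stand [(0.98, [0.563, 0.112, -0.002], [190, 172])]
hook_seat [(0.94, [0.57, 0.11, 0.185], [183, 157])]
hook_tip [(0.67, [0.546, 0.121, 0.193], [180, 163])]
dropper_clear [(0.5, [0.456, -0.303, -0.002], [298, 203])]
dropper_amber [(0.56, [0.369, -0.335, -0.001], [306, 226]), (0.46, [0.454, -0.056, 0.12], [231, 195]), (0.39, [0.669, -0.024, -0.0], [226, 146])]
petri_a [(0.77, [0.669, -0.024, -0.001], [226, 146]), (0.47, [0.74, -0.007, -0.002], [223, 129])]
```

Run:
```python
import cv2
a=cv2.imread('pics/scene1.png')[150:370,180:400];cv2.imwrite('pics/s2.png',cv2.resize(a,(600,600),interpolation=3)) 
a=cv2.imread('pics/top1.png')[110:290,150:370];cv2.imwrite('pics/t2.png',cv2.resize(a,None,fx=3.3,fy=3.3,interpolation=3))
```

```text
(no output)
```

View pics/s2.png

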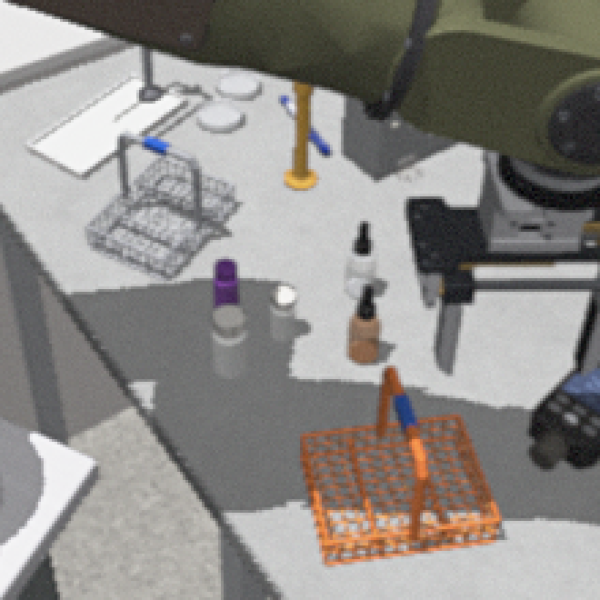

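View pics/t2.png

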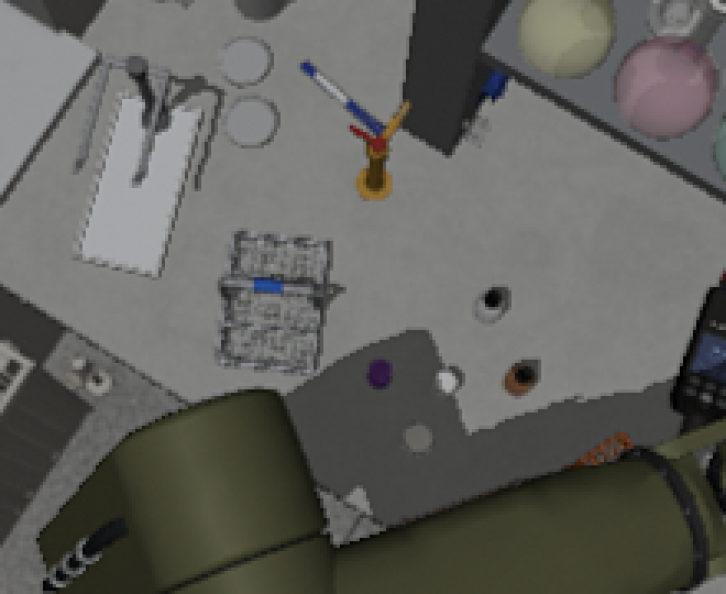

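Small white vial is at about (0.37, -0.25), top crop pixel (447,380). The larger grey-white one and the purple one stand beside it. The steel basket with blue sleeve is at about (0.45, -0.055), and the white stand is at about (0.57, 0.11). There is a yellow tap near crop (375,180). Next: plan the first move.

```bash
cat >> h.py <<'E'
def plan(p,yaw=None,n=None):
    """world target + world angle of tool y (mod pi) -> total units in tool axes"""
    o=get_obs();M=R.from_rotvec(o['orientation']).as_matrix()
    cur=np.arctan2(M[1,1],M[0,1]); tw=0
    if yaw is not None:
        d=(yaw-cur+np.pi/2)%np.pi-np.pi/2; tw=-d   # tool x is down
    print('pos',o['position'].round(4),'toolx',M[:,0].round(3),'yaw',cur.round(3),'q',np.round(o['joint_positions'],2),'open',round(float(o['opening']),4),'F',np.round(o['contact_force'],1),'t',o['time'].round(2))
    print('dp units (current axes)',(M.T@(np.array(p)-o['position'])/0.02).round(2),'world units',((np.array(p)-o['position'])/.02).round(2),'twist units',round(tw/.15,2))
E
python3 - <<'E'
from h import *
plan([.372,-.251,.22],np.pi/2-.08)
s,T=cam('wrist');cv2.imwrite('pics/w1.png',s['img']);print(np.array(s['mount']).round(3).tolist())
for t in ['vial']:
  print([(round(d['p'],2),w(T,d['xyz']).round(3)) for d in place_of(s,t)])
s=snapshot('top');
a=[at_z(s,np.r_[np.c_[np.array(s['attitude']) if np.ndim(s['attitude'])==2 else R.from_rotvec(s['attitude']).as_matrix(),s['origin']],[[0,0,0,1]]],150+447/3.3,110+380/3.3,.058)];print(a)
E
```

```text
Traceback (most recent call last):
  File "h.py", line 22, in plan
    print('pos',o['position'].round(4),'toolx',M[:,0].round(3),'yaw',cur.round(3),'q',np.round(o['joint_positions'],2),'open',round(float(o['opening']),4),'F',np.round(o['contact_force'],1),'t',o['time'].round(2))
                                                                                                                                                                                                  ^^^^^^^^^^^^^^^
AttributeError: 'float' object has no attribute 'round'
```

```bash
sed -i "s/o\['time'\].round(2)/round(float(o['time']),2)/" h.py
python3 - <<'E'
from h import *
plan([.372,-.251,.22],np.pi/2-.08)
s,T=cam('wrist');cv2.imwrite('pics/w1.png',s['img']);print(np.array(s['mount']).round(3).tolist())
print([(round(d['p'],2),w(T,d['xyz']).round(3)) for d in place_of(s,'vial')])
s,T=cam('top');print(at_z(s,T,150+447/3.3,110+380/3.3,.058))
E
```

```text
pos [ 0.2445 -0.4926  0.2244] toolx [-0.  0. -1.] yaw -1.11 q [-1.18  0.3   1.52 -0.    1.32 -0.07] open 0.0942 F [ 0.6 -0.4  1.1] t 1.2
dp units (current axes) [  0.22  -7.99 -11.08] world units [ 6.37 12.08 -0.22] twist units 3.61
[[0.001, -0.239, 0.971, -0.161], [1.0, 0.001, -0.001, -0.0], [-0.001, 0.971, 0.239, -0.068], [0.0, 0.0, 0.0, 1.0]]
[(0.85, array([ 0.3  , -0.225, -0.001]))]
[ 0.3635345  -0.25223159  0.058     ]
```

Call:
send_rows:
  plan:
    - {"dp":[0,0,0],"twist":0.9,"jaw":0.45}
    - {"dp":[0,0,0],"twist":0.9,"jaw":0.45}
    - {"dp":[0,0,0],"twist":0.9,"jaw":0.45}
    - {"dp":[0,0,0],"twist":0.9,"jaw":0.45}
    - {"dp":[0,-1,-0.4],"twist":0,"jaw":0.45}
    - {"dp":[0,-1,-0.4],"twist":0,"jaw":0.45}
    - {"dp":[0,-1,-0.4],"twist":0,"jaw":0.45}
    - {"dp":[0,-1,-0.4],"twist":0,"jaw":0.45}

```text
time: 2.15
position: [0.2844, -0.4154, 0.2239]
orientation: [-2.167, 0.114, 2.167]
contact_force: [-0.6, 1.3, -0.1]
opening: 0.0515
```

Call:
send_rows:
  plan:
    - {"dp":[0,-1,-0.4],"twist":0,"jaw":0.45}
    - {"dp":[0,-1,-0.4],"twist":0,"jaw":0.45}
    - {"dp":[0,-1,-0.4],"twist":0,"jaw":0.45}
    - {"dp":[0,-1,-0.4],"twist":0,"jaw":0.45}
    - {"dp":[0,-1,-0.4],"twist":0,"jaw":0.45}

```text
time: 2.65
position: [0.3364, -0.316, 0.2243]
orientation: [-2.167, 0.115, 2.167]
contact_force: [0.8, 0.3, 0.2]
opening: 0.0517
```

Run:
```python
from h import *
plan([.372,-.251,.22],np.pi/2-.08)
s,T=cam('wrist');cv2.imwrite('pics/w2.png',s['img'])
for t in ['vial','dropper_amber']:
  print([(round(d['p'],2),w(T,d['xyz']).round(3),px(s,T,w(T,d['xyz']))) for d in place_of(s,t)])
  m=masks_of(s,t)
  for d in m: ys,xs=np.nonzero(d['region']);print(round(d['p'],2),xs.min(),xs.max(),ys.min(),ys.max(),s['img'][d['region']].mean(0).round())
print(px(s,T,[.37,-.25,0]))
```

```text
pos [ 0.3364 -0.316   0.2243] toolx [ 0. -0. -1.] yaw -1.677 q [-0.83  0.1   1.76 -0.    1.28  0.84] open 0.0517 F [0.8 0.3 0.2] t 2.65
dp units (current axes) [ 0.21 -3.42 -1.43] world units [ 1.78  3.25 -0.21] twist units -0.17
[(0.85, array([ 0.302, -0.225, -0.   ]), array([189.93471283, 206.16212138])), (0.82, array([ 0.377, -0.177, -0.002]), array([144.77206605, 154.53156636])), (0.73, array([ 0.367, -0.251,  0.003]), array([201.29756006, 156.58058032]))]
0.84 183 210 150 175 [168. 178. 179.]
0.7 117 155 147 173 [159.  78. 134.]
0.56 159 199 197 239 [156. 165. 166.]
0.39 254 282 132 163 [ 60.  80. 103.]
[(0.75, array([ 0.374, -0.334, -0.   ]), array([265.46091191, 144.29048491])), (0.74, array([ 0.46 , -0.302, -0.003]), array([232.06612724,  76.20772394]))]
0.77 254 283 133 162 [ 62.  81. 104.]
[200.69972165 154.2310588 ]
```

View pics/w2.png

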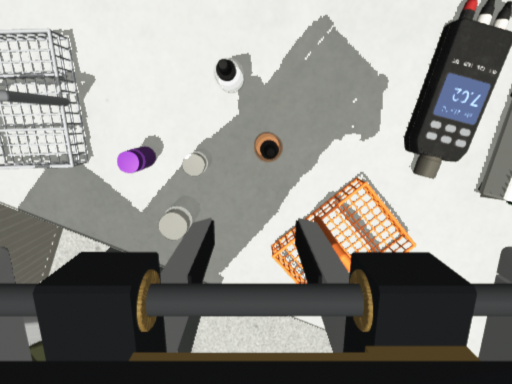

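Call:
send_rows:
  plan:
    - {"dp":[0.5,-0.9,-0.31],"twist":0,"jaw":0.45}
    - {"dp":[0.5,-0.9,-0.31],"twist":0,"jaw":0.45}
    - {"dp":[0.5,-0.9,-0.31],"twist":0,"jaw":0.45}
    - {"dp":[0.5,-0.9,-0.31],"twist":0,"jaw":0.45}
    - {"dp":[1,0,0],"twist":-0.1,"jaw":0.45}
    - {"dp":[1,0,0],"twist":0,"jaw":0.45}
    - {"dp":[0,0,0],"twist":0,"jaw":0.45}

```text
time: 3.6
position: [0.3674, -0.252, 0.1416]
orientation: [-2.173, 0.109, 2.171]
contact_force: [-0.1, -0.4, 0.1]
opening: 0.0518
```

Run:
```python
from h import *
plan([.368,-.25,.045],np.pi/2-.08)
s,T=cam('wrist');cv2.imwrite('pics/w3.png',s['img'])
for t in ['vial']:
  print([(round(d['p'],2),w(T,d['xyz']).round(4),px(s,T,w(T,d['xyz']))) for d in place_of(s,t)])
  for d in masks_of(s,t): ys,xs=np.nonzero(d['region']);print(round(d['p'],2),xs.min(),xs.max(),ys.min(),ys.max(),s['img'][d['region']].mean(0).round())
print(px(s,T,[.368,-.25,0]),px(s,T,[.368,-.25,.058]))
```

```text
pos [ 0.3674 -0.252   0.1416] toolx [ 0.001 -0.002 -1.   ] yaw -1.669 q [-0.68  0.16  1.9  -0.    1.08  0.99] open 0.0518 F [-0.1 -0.4  0.1] t 3.6
dp units (current axes) [ 4.83 -0.11 -0.02] world units [ 0.03  0.1  -4.83] twist units -0.12
[(0.77, array([ 0.3025, -0.2265, -0.0008]), array([236.72434193, 247.86174529])), (0.76, array([ 0.3656, -0.2524,  0.002 ]), array([254.66972126, 190.50798498])), (0.55, array([ 0.3782, -0.1799, -0.0012]), array([184.31572375, 184.68078187]))]
0.79 239 267 179 220 [168. 178. 179.]
0.7 208 247 237 283 [144. 153. 153.]
0.57 154 196 177 216 [162.  82. 140.]
[252.12409983 188.07051525] [251.73497243 202.94115072]
```

View pics/w3.png

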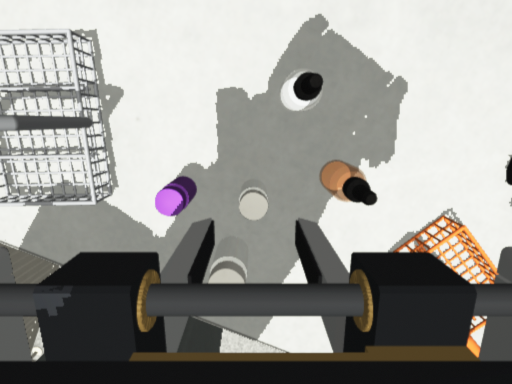

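Call:
send_rows:
  plan:
    - {"dp":[1,0,0],"twist":0,"jaw":0.45}
    - {"dp":[1,0,0],"twist":-0.1,"jaw":0.45}
    - {"dp":[1,0,0],"twist":0,"jaw":0.45}
    - {"dp":[1,0,0],"twist":0,"jaw":0.45}
    - {"dp":[0.8,0,0],"twist":0,"jaw":0.45}
    - {"dp":[0,0,0],"twist":0,"jaw":0.9}
    - {"dp":[0,0,0],"twist":0,"jaw":0.9}
    - {"dp":[0,0,0],"twist":0,"jaw":0.9}
  force: 15

```text
time: 4.55
position: [0.3728, -0.2593, 0.0546]
orientation: [-2.202, 0.11, 2.166]
contact_force: [0.7, -0.0, 0.2]
opening: 0.031
```

Call:
send_rows:
  plan:
    - {"dp":[0,0,0],"twist":0,"jaw":0.9}
    - {"dp":[-1,0,0],"twist":0,"jaw":0.9}
    - {"dp":[-1,0,0],"twist":0,"jaw":0.9}
    - {"dp":[-1,0,0],"twist":0,"jaw":0.9}
    - {"dp":[-1,0,0],"twist":0,"jaw":0.9}
    - {"dp":[-1,0,0],"twist":0,"jaw":0.9}
    - {"dp":[-1,0,0],"twist":0,"jaw":0.9}
    - {"dp":[-1,0,0],"twist":0,"jaw":0.9}

```text
time: 5.35
position: [0.3701, -0.2571, 0.2037]
orientation: [-2.206, 0.112, 2.164]
contact_force: [0.4, 0.1, -0.6]
opening: 0.0249
```

Run:
```python
from h import *
plan([.40,-.05,.2])
for n in ['wrist','top','scene']:
  s,T=cam(n)
  for t in ['basket','bay_near','bay_far','bail']:
    print(n,t,[(round(d['p'],2),w(T,d['xyz']).round(4)) for d in place_of(s,t)])
```

```text
pos [ 0.3701 -0.2571  0.2037] toolx [ 0.019 -0.017 -1.   ] yaw -1.657 q [-0.69  0.08  1.83 -0.    1.2   0.97] open 0.0249 F [ 0.4  0.1 -0.6] t 5.35
dp units (current axes) [  0.03 -10.45  -0.59] world units [ 1.49 10.35 -0.18] twist units 0.0
wrist basket [(0.75, array([ 0.4492, -0.0598, -0.0031]))]
wrist bay_near [(0.88, array([ 0.4031, -0.0538,  0.0042]))]
wrist bay_far [(0.78, array([ 0.2611, -0.4628,  0.0114])), (0.6, array([ 0.502 , -0.0593,  0.0063]))]
wrist bail [(0.75, array([ 0.2318, -0.4191,  0.1165]))]
top basket [(0.76, array([ 0.2293, -0.4146, -0.001 ])), (0.59, array([ 0.4491, -0.0531,  0.0012]))]
top bay_near [(0.71, array([ 0.1972, -0.3753,  0.004 ])), (0.62, array([ 0.4007, -0.047 , -0.0013]))]
top bay_far [(0.75, array([ 0.5051, -0.0589, -0.0018])), (0.75, array([ 0.2626, -0.4634,  0.0016])), (0.25, array([ 0.4516, -0.057 ,  0.1208]))]
top bail [(0.93, array([ 0.2328, -0.416 ,  0.1188])), (0.69, array([ 0.4494, -0.0552,  0.1215]))]
scene basket [(0.78, array([ 0.2332, -0.4161, -0.0031])), (0.75, array([ 0.4553, -0.0611, -0.0005]))]
scene bay_near [(0.83, array([ 0.2032, -0.3782,  0.0031])), (0.77, array([ 0.4004, -0.0514,  0.0028]))]
scene bay_far [(0.89, array([ 0.501 , -0.0599,  0.0026])), (0.55, array([ 0.267 , -0.4645,  0.005 ]))]
scene bail [(0.67, array([ 0.4573, -0.0549,  0.119 ])), (0.58, array([ 0.2343, -0.4147,  0.1207]))]
```

Run:
```python
from h import *
s,T=cam('wrist');s2,T2=cam('scene')
c=px(s2,T2,[.37,-.257,.17]).astype(int);print(c)
a=cv2.resize(s2['img'][c[1]-60:c[1]+60,c[0]-50:c[0]+50],(400,480),interpolation=3)
b=cv2.resize(s['img'],(400,300));b=cv2.copyMakeBorder(b,0,180,0,0,0)
cv2.imwrite('pics/g1.png',np.hstack([a,b]))
```

```text
[287 226]
```

View pics/g1.png

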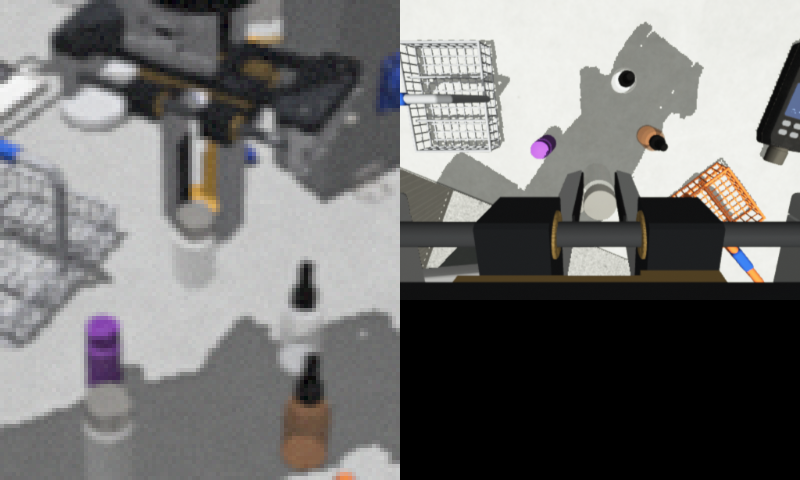

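Call:
send_rows:
  plan:
    - {"dp":[0,-0.95,-0.05],"twist":0,"jaw":0.9}
    - {"dp":[0,-0.95,-0.05],"twist":0,"jaw":0.9}
    - {"dp":[0,-0.95,-0.05],"twist":0,"jaw":0.9}
    - {"dp":[0,-0.95,-0.05],"twist":0,"jaw":0.9}
    - {"dp":[0,-0.95,-0.05],"twist":0,"jaw":0.9}
    - {"dp":[0,-0.95,-0.05],"twist":0,"jaw":0.9}

```text
time: 6.8
position: [0.3862, -0.1418, 0.2003]
orientation: [-2.203, 0.116, 2.162]
contact_force: [0.1, -0.2, -0.2]
opening: 0.0255
```

Call:
send_rows:
  plan:
    - {"dp":[0,-0.95,-0.05],"twist":0,"jaw":0.9}
    - {"dp":[0,-0.95,-0.05],"twist":0,"jaw":0.9}
    - {"dp":[0,-0.95,-0.05],"twist":0,"jaw":0.9}
    - {"dp":[0,-0.95,-0.05],"twist":0,"jaw":0.9}
    - {"dp":[0,-0.95,-0.05],"twist":0,"jaw":0.9}
    - {"dp":[0,0,0],"twist":0,"jaw":0.9}

```text
time: 7.4
position: [0.4, -0.0424, 0.1993]
orientation: [-2.206, 0.114, 2.162]
contact_force: [-0.5, -0.0, -0.6]
opening: 0.0253
```

Run:
```python
from h import *
plan([.4015,-.0515,.2],1.48)
p=get_obs()['position']
for n in ['wrist','scene','top']:
  s,T=cam(n)
  for t in ['vial','basket','bay_near','bay_far','bail']:
    print(n,t,[(round(d['p'],2),w(T,d['xyz']).round(4)) for d in place_of(s,t)])
  if n=='wrist':
    cv2.imwrite('pics/w4.png',s['img'])
    for d in masks_of(s,'vial'):
      ys,xs=np.nonzero(d['region']);print(round(d['p'],2),xs.min(),xs.max(),ys.min(),ys.max())
    print('tcp px',px(s,T,p),'below',px(s,T,p-[0,0,.055]))
```

```text
pos [ 0.4    -0.0424  0.1993] toolx [ 0.019 -0.017 -1.   ] yaw -1.659 q [-0.19 -0.02  1.95 -0.01  1.19  1.48] open 0.0253 F [-0.5 -0.  -0.6] t 7.4
dp units (current axes) [-0.03  0.45 -0.11] world units [ 0.07 -0.46  0.04] twist units 0.02
wrist vial [(0.87, array([ 0.3948, -0.0395,  0.15  ])), (0.81, array([ 3.010e-01, -2.277e-01, -2.000e-04])), (0.75, array([ 0.3811, -0.1808, -0.0011]))]
wrist basket [(0.65, array([ 4.524e-01, -5.720e-02, -1.000e-04]))]
wrist bay_near [(0.65, array([ 0.4032, -0.0544,  0.0015]))]
wrist bay_far [(0.66, array([ 0.501 , -0.0587,  0.0031]))]
wrist bail [(0.59, array([ 0.4518, -0.0579,  0.1188]))]
0.89 384 442 232 283
0.78 234 277 209 282
0.6 354 394 182 213
tcp px [254.20057757 242.18831424] below [253.18138782 214.96470706]
scene vial [(0.89, array([ 0.3037, -0.2229,  0.0007])), (0.65, array([ 0.3936, -0.0425,  0.1442])), (0.47, array([ 0.3766, -0.1817, -0.0015]))]
scene basket [(0.69, array([ 0.2314, -0.4205, -0.0047])), (0.66, array([ 0.4587, -0.0575, -0.0008]))]
scene bay_near [(0.9, array([ 0.403 , -0.0485,  0.0051])), (0.79, array([ 0.2041, -0.3785,  0.0024]))]
scene bay_far [(0.95, array([ 0.5043, -0.0587,  0.0017])), (0.85, array([ 0.2647, -0.4618,  0.005 ]))]
scene bail [(0.92, array([ 0.4562, -0.0528,  0.1175])), (0.74, array([ 0.234 , -0.4151,  0.123 ])), (0.62, array([ 0.7491, -0.0091,  0.0016])), (0.53, array([0.5707, 0.1116, 0.0006]))]
top vial [(0.59, array([ 0.2979, -0.2169, -0.0023])), (0.38, array([ 0.3759, -0.1752, -0.0014]))]
top basket [(0.89, array([ 2.292e-01, -4.165e-01,  4.000e-04])), (0.47, array([ 0.4506, -0.0552,  0.0006]))]
top bay_near [(0.93, array([ 0.196 , -0.3774,  0.0045])), (0.62, array([ 4.015e-01, -4.780e-02,  1.000e-04]))]
top bay_far [(0.58, array([ 0.2579, -0.4598,  0.0021])), (0.48, array([ 0.5036, -0.0555, -0.0016]))]
top bail [(0.88, array([ 0.231 , -0.4144,  0.1146])), (0.57, array([ 0.4507, -0.0551,  0.1189]))]
```

View pics/w4.png

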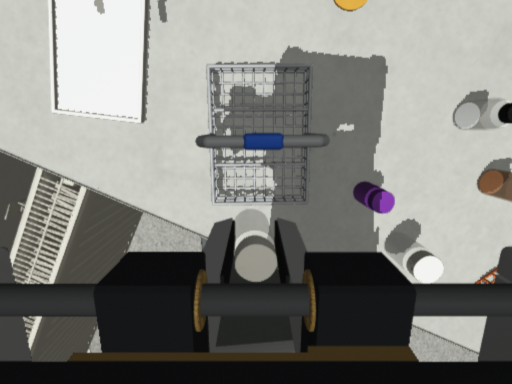

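Call:
send_rows:
  plan:
    - {"dp":[0,0.45,-0.4],"twist":0,"jaw":0.9}
    - {"dp":[0.7,0,0],"twist":0,"jaw":0.9}
    - {"dp":[0.8,0,0],"twist":0,"jaw":0.9}
    - {"dp":[0.8,0,0],"twist":0,"jaw":0.9}
    - {"dp":[0.8,0,0],"twist":0,"jaw":0.9}
    - {"dp":[0.8,0,0],"twist":0,"jaw":0.9}
    - {"dp":[0,0,0],"twist":0,"jaw":0.9}

```text
time: 9.05
position: [0.4123, -0.0589, 0.1196]
orientation: [-2.208, 0.117, 2.158]
contact_force: [0.2, -0.1, -0.1]
opening: 0.0252
```

Run:
```python
from h import *
plan([.407,-.052,.0586],1.48)
p=get_obs()['position']
for n in ['wrist','scene','top']:
  s,T=cam(n)
  for t in ['vial','basket','bay_near','bay_far']:
    print(n,t,[(round(d['p'],2),w(T,d['xyz']).round(4)) for d in place_of(s,t)])
```

```text
pos [ 0.4123 -0.0589  0.1196] toolx [ 0.022 -0.018 -1.   ] yaw -1.661 q [-0.22  0.12  2.01 -0.02  0.99  1.45] open 0.0252 F [ 0.2 -0.1 -0.1] t 9.05
dp units (current axes) [ 3.03 -0.37  0.37] world units [-0.27  0.34 -3.05] twist units 0.0
wrist vial [(0.95, array([ 0.4078, -0.0565,  0.0688])), (0.89, array([ 0.3814, -0.1796, -0.0017])), (0.55, array([ 0.2974, -0.2264,  0.    ]))]
wrist basket [(0.96, array([ 0.452 , -0.0561, -0.0034]))]
wrist bay_near [(0.92, array([ 0.4025, -0.053 ,  0.0041]))]
wrist bay_far [(0.73, array([ 0.4088, -0.0553,  0.0694])), (0.7, array([ 0.4986, -0.0607,  0.0047]))]
scene vial [(0.66, array([ 3.034e-01, -2.237e-01,  3.000e-04])), (0.51, array([ 0.3781, -0.1786, -0.0022])), (0.49, array([ 0.4098, -0.0551,  0.0652]))]
scene basket [(0.83, array([ 0.2296, -0.4191, -0.0037])), (0.66, array([ 0.4581, -0.058 ,  0.0018])), (0.57, array([ 0.4553, -0.0543,  0.117 ]))]
scene bay_near [(0.97, array([ 0.4047, -0.0515,  0.005 ])), (0.86, array([ 0.2058, -0.3771,  0.0022]))]
scene bay_far [(0.92, array([ 0.2643, -0.4653,  0.0026])), (0.67, array([ 0.5044, -0.0586,  0.0022]))]
top vial [(0.46, array([ 0.2967, -0.217 , -0.0017])), (0.38, array([ 0.3752, -0.1751, -0.0043]))]
top basket [(0.88, array([ 0.23  , -0.4148,  0.0006]))]
top bay_near [(0.64, array([ 0.1986, -0.3796,  0.0066])), (0.59, array([ 0.4015, -0.0485,  0.0018])), (0.39, array([0.5681, 0.1118, 0.1886]))]
top bay_far [(0.94, array([ 0.2606, -0.4623, -0.0023])), (0.69, array([ 0.5014, -0.055 ,  0.0007]))]
```

Call:
send_rows:
  plan:
    - {"dp":[0.3,-0.27,0.4],"twist":0,"jaw":0.9}
    - {"dp":[0.6,-0.05,0.05],"twist":0,"jaw":0.9}
    - {"dp":[0.6,-0.05,0.05],"twist":0,"jaw":0.9}
    - {"dp":[0,0,0],"twist":0,"jaw":0.9}

```text
time: 10.2
position: [0.4023, -0.0494, 0.0888]
orientation: [-2.212, 0.117, 2.156]
contact_force: [1.2, 0.1, -0.5]
opening: 0.0254
```

Run:
```python
from h import *
plan([.406,-.054,.060],1.48)
s,T=cam('wrist')
for t in ['vial','basket','bay_near','bay_far']:
    print(t,[(round(d['p'],2),w(T,d['xyz']).round(4)) for d in place_of(s,t)])
s2,T2=cam('scene')
c=px(s2,T2,[.42,-.06,.05]).astype(int)
a=cv2.resize(s2['img'][c[1]-40:c[1]+40,c[0]-50:c[0]+50],(400,320),interpolation=3)
cv2.imwrite('pics/p1.png',np.hstack([a,cv2.resize(s['img'][70:310,106:406],(400,320))]))
```

```text
pos [ 0.4023 -0.0494  0.0888] toolx [ 0.025 -0.019 -1.   ] yaw -1.661 q [-0.2   0.15  2.06 -0.02  0.9   1.47] open 0.0254 F [ 1.2  0.1 -0.5] t 10.2
dp units (current axes) [ 1.45  0.19 -0.17] world units [ 0.19 -0.23 -1.44] twist units 0.01
vial [(0.79, array([ 0.3959, -0.0486,  0.0407])), (0.71, array([ 0.3032, -0.2272, -0.0009])), (0.68, array([ 0.3804, -0.1787, -0.0007])), (0.17, array([ 0.4994, -0.0585,  0.0063]))]
basket [(0.76, array([ 0.4518, -0.0622, -0.0029]))]
bay_near [(0.94, array([ 0.401 , -0.0542,  0.0044]))]
bay_far [(0.93, array([ 0.4999, -0.061 ,  0.0043]))]
```

View pics/p1.png

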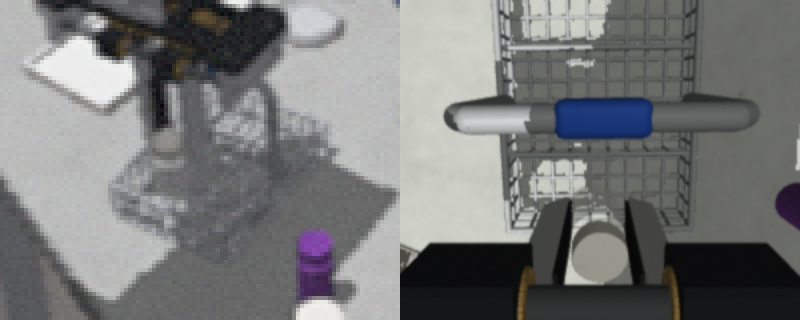

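Call:
send_rows:
  plan:
    - {"dp":[-0.1,0.1,-0.2],"twist":0,"jaw":0.9}
    - {"dp":[0,0,0],"twist":0,"jaw":0.9}

```text
time: 10.7
position: [0.4082, -0.0526, 0.0936]
orientation: [-2.217, 0.118, 2.151]
contact_force: [0.1, -0.8, -0.2]
opening: 0.0252
```

Run:
```python
from h import *
plan([.407,-.053,.060],1.48)
s,T=cam('wrist')
for t in ['vial','basket','bay_near']:
    print(t,[(round(d['p'],2),w(T,d['xyz']).round(4)) for d in place_of(s,t)])
```

```text
pos [ 0.4082 -0.0526  0.0936] toolx [ 0.029 -0.02  -0.999] yaw -1.661 q [-0.21  0.15  2.05 -0.02  0.91  1.46] open 0.0252 F [ 0.1 -0.8 -0.2] t 10.7
dp units (current axes) [ 1.68 -0.    0.11] world units [-0.06 -0.02 -1.68] twist units 0.0
vial [(0.75, array([ 0.2996, -0.2266, -0.0009])), (0.69, array([ 0.3796, -0.178 ,  0.001 ])), (0.56, array([ 0.4032, -0.0495,  0.0425]))]
basket [(0.65, array([ 0.4501, -0.0583, -0.0032]))]
bay_near [(0.82, array([ 0.4035, -0.0538,  0.0016]))]
```

Call:
send_rows:
  plan:
    - {"dp":[0.75,0,0.08],"twist":0,"jaw":0.9}
    - {"dp":[0.7,0,0.05],"twist":0,"jaw":0.9}
    - {"dp":[0,0,0],"twist":0,"jaw":0.9}

```text
time: 11.2
position: [0.4058, -0.0526, 0.0634]
orientation: [-2.216, 0.118, 2.151]
contact_force: [-0.2, -0.0, -0.1]
opening: 0.025
```

Run:
```python
from h import *
plan([.407,-.053,.0575],1.48)
s,T=cam('wrist')
for t in ['vial','basket','bay_near']:
    print(t,[(round(d['p'],2),w(T,d['xyz']).round(4)) for d in place_of(s,t)])
```

```text
pos [ 0.4058 -0.0526  0.0634] toolx [ 0.029 -0.02  -0.999] yaw -1.661 q [-0.21  0.2   2.07 -0.02  0.83  1.46] open 0.025 F [-0.2 -0.  -0.1] t 11.2
dp units (current axes) [ 0.3   0.01 -0.05] world units [ 0.06 -0.02 -0.3 ] twist units 0.0
vial [(0.73, array([ 0.4017, -0.0516,  0.0104])), (0.63, array([ 0.299 , -0.2268, -0.0028])), (0.56, array([ 0.3799, -0.1804, -0.0019]))]
basket [(0.85, array([ 0.4505, -0.059 , -0.0027]))]
bay_near [(0.79, array([ 0.4017, -0.0503,  0.0014])), (0.74, array([ 0.4019, -0.0493,  0.0134]))]
```

Call:
send_rows:
  plan:
    - {"dp":[0.22,0,0],"twist":0,"jaw":0.9}
    - {"dp":[0,0,0],"twist":0,"jaw":0.9}

```text
time: 11.6
position: [0.4075, -0.053, 0.0614]
orientation: [-2.222, 0.119, 2.146]
contact_force: [0.5, 0.1, -0.6]
opening: 0.0251
```

Call:
send_rows:
  plan:
    - {"dp":[0,0,0],"twist":0,"jaw":0.5}
    - {"dp":[0,0,0],"twist":0,"jaw":0.5}
    - {"dp":[0,0,0],"twist":0,"jaw":0.5}

```text
time: 11.9
position: [0.4078, -0.053, 0.0618]
orientation: [-2.223, 0.119, 2.145]
contact_force: [-0.2, -0.0, 0.4]
opening: 0.0453
```

Call:
send_rows:
  plan:
    - {"dp":[-0.8,0,0.15],"twist":0,"jaw":0.5}
    - {"dp":[-1,0,0.15],"twist":0,"jaw":0.5}
    - {"dp":[-1,0,0.15],"twist":0,"jaw":0.5}
    - {"dp":[-1,0,0],"twist":0,"jaw":0.5}
    - {"dp":[-1,0,0],"twist":0,"jaw":0.5}
    - {"dp":[-1,0,0],"twist":0,"jaw":0.5}
    - {"dp":[-1,0,0],"twist":0,"jaw":0.5}

```text
time: 12.6
position: [0.3922, -0.049, 0.2006]
orientation: [-2.217, 0.118, 2.15]
contact_force: [-0.6, -0.2, 0.2]
opening: 0.0469
```

Run:
```python
from h import *
plan([.452,-.0565,.2],1.48+np.pi/2)
for n in ['wrist','scene']:
  s,T=cam(n)
  if n=='wrist': cv2.imwrite('pics/w5.png',s['img'])
  for t in ['vial','basket','bay_near','bay_far','bail','stand','hook_seat','hook_tip']:
    print(n,t,[(round(d['p'],2),w(T,d['xyz']).round(4)) for d in place_of(s,t)])
```

```text
pos [ 0.3922 -0.049   0.2006] toolx [ 0.03  -0.02  -0.999] yaw -1.661 q [-0.21 -0.05  1.97 -0.01  1.19  1.46] open 0.0469 F [-0.6 -0.2  0.2] t 12.6
dp units (current axes) [ 0.13  0.1  -3.01] world units [ 2.99 -0.37 -0.03] twist units -10.47
wrist vial [(0.89, array([ 0.4037, -0.0505,  0.005 ])), (0.81, array([ 3.785e-01, -1.769e-01, -2.000e-04])), (0.72, array([ 0.2988, -0.2275, -0.0012]))]
wrist basket [(0.64, array([ 0.4525, -0.0557, -0.0022]))]
wrist bay_near [(0.94, array([ 0.4022, -0.0543,  0.0057]))]
wrist bay_far [(0.86, array([ 0.4995, -0.0581,  0.0059]))]
wrist bail []
wrist stand [(0.71, array([0.5706, 0.113 , 0.0025])), (0.51, array([ 0.4508, -0.0553,  0.118 ]))]
wrist hook_seat []
wrist hook_tip []
scene vial [(0.69, array([ 0.3049, -0.2269, -0.0021])), (0.64, array([ 0.4024, -0.0503,  0.0022])), (0.42, array([ 0.3779, -0.1808, -0.0032]))]
scene basket [(0.9, array([ 4.55e-01, -5.91e-02, -3.00e-04]))]
scene bay_near [(0.68, array([ 0.404 , -0.0511,  0.0027])), (0.64, array([ 0.205 , -0.3766,  0.0045]))]
scene bay_far [(0.98, array([ 0.5052, -0.0592,  0.0017])), (0.59, array([ 0.2622, -0.4651,  0.0065]))]
scene bail [(0.8, array([ 0.4524, -0.0506,  0.1177])), (0.64, array([ 0.2335, -0.4158,  0.1217]))]
scene stand [(0.98, array([0.5671, 0.1148, 0.0031])), (0.32, array([ 0.4576, -0.0596, -0.0022]))]
scene hook_seat []
scene hook_tip []
```

View pics/w5.png

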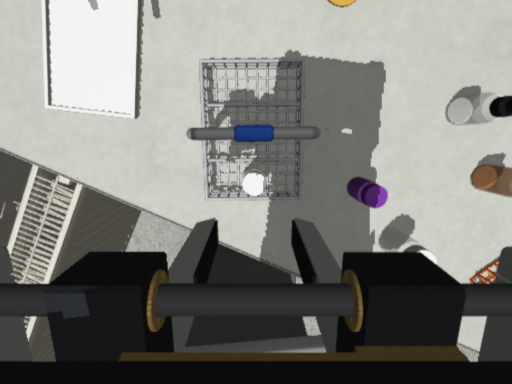

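Call:
send_rows:
  plan:
    - {"dp":[0,0,-0.95],"twist":0,"jaw":0.5}
    - {"dp":[0,0,-0.95],"twist":0,"jaw":0.5}
    - {"dp":[0,0,-0.95],"twist":0,"jaw":0.5}
    - {"dp":[0,0,0],"twist":-1,"jaw":0.5}
    - {"dp":[0,0,0],"twist":-1,"jaw":0.5}
    - {"dp":[0,0,0],"twist":-1,"jaw":0.5}
    - {"dp":[0,0,0],"twist":-1,"jaw":0.5}
    - {"dp":[0,0,0],"twist":-1,"jaw":0.5}

```text
time: 14.3
position: [0.4516, -0.0544, 0.2012]
orientation: [1.848, 0.605, -1.807]
contact_force: [0.9, 0.2, -0.1]
opening: 0.0471
```

Call:
send_rows:
  plan:
    - {"dp":[0,0,0],"twist":-1,"jaw":0.5}
    - {"dp":[0,0,0],"twist":-1,"jaw":0.5}
    - {"dp":[0,0,0],"twist":-1,"jaw":0.5}
    - {"dp":[0,0,0],"twist":-1,"jaw":0.5}
    - {"dp":[0,0,0],"twist":-1,"jaw":0.5}
    - {"dp":[0,0,0],"twist":0,"jaw":0.5}

```text
time: 14.9
position: [0.4516, -0.0544, 0.201]
orientation: [1.321, 1.098, -1.305]
contact_force: [-0.6, -0.2, 0.3]
opening: 0.0471
```

Run:
```python
from h import *
plan([.452,-.056,.122],1.48+np.pi/2)
p=get_obs()['position']
for n in ['wrist','top']:
  s,T=cam(n)
  if n=='wrist': cv2.imwrite('pics/w6.png',s['img']);print(px(s,T,p-[0,0,.08]))
  for t in ['basket','bay_near','bay_far','bail','stand','hook_seat','hook_tip']:
    print(n,t,[(round(d['p'],2),w(T,d['xyz']).round(4)) for d in place_of(s,t)])
  hsv=cv2.cvtColor(s['img'],cv2.COLOR_BGR2HSV)
  m=cv2.inRange(hsv,(110,130,60),(130,255,255));k,l,st,ce=cv2.connectedComponentsWithStats(m)
  for i in range(1,k):
    if st[i,4]>15: print(n,'blue',st[i],ce[i].round(1),at_z(s,T,*ce[i],.1265).round(4))
```

```text
pos [ 0.4516 -0.0544  0.201 ] toolx [ 0.029 -0.02  -0.999] yaw -0.152 q [-0.19  0.09  1.83 -0.01  1.19 -0.04] open 0.0471 F [-0.6 -0.2  0.3] t 14.9
dp units (current axes) [ 3.95 -0.1   0.02] world units [ 0.02 -0.08 -3.95] twist units -0.41
[251.93207015 203.82827429]
wrist basket [(0.67, array([ 0.4521, -0.0573, -0.0009]))]
wrist bay_near []
wrist bay_far [(0.74, array([ 0.5033, -0.062 ,  0.0065]))]
wrist bail [(0.67, array([ 0.4498, -0.0541,  0.1179]))]
wrist stand [(0.68, array([0.5712, 0.1108, 0.0037])), (0.65, array([ 0.4493, -0.0565,  0.119 ])), (0.57, array([ 0.4521, -0.0565, -0.0044]))]
wrist hook_seat []
wrist hook_tip []
wrist blue [474 160  18  15 146] [482.7 166.6] [ 0.6423 -0.0514  0.1265]
wrist blue [246 187  18  37 520] [254.4 204.9] [ 0.4536 -0.054   0.1265]
wrist blue [417 206  37  42 474] [434.7 227. ] [ 0.6031 -0.0981  0.1265]
top basket [(0.87, array([ 0.2272, -0.4156, -0.002 ])), (0.57, array([ 0.4519, -0.0558,  0.1184])), (0.49, array([ 4.499e-01, -5.610e-02,  3.000e-04]))]
top bay_near [(0.7, array([ 0.1978, -0.3766,  0.003 ])), (0.54, array([ 0.4011, -0.0479,  0.0005]))]
top bay_far [(0.83, array([ 0.2629, -0.4609, -0.002 ])), (0.58, array([ 0.5036, -0.0552,  0.0037]))]
top bail [(0.78, array([ 0.2342, -0.4153,  0.1168])), (0.54, array([ 0.4477, -0.0554,  0.1211])), (0.19, array([0.5456, 0.1185, 0.1946]))]
top stand [(0.88, array([ 0.5644,  0.1114, -0.0043]))]
top hook_seat [(0.88, array([0.5699, 0.1124, 0.1872]))]
top hook_tip [(0.64, array([0.5459, 0.1179, 0.1951]))]
top blue [223  91   8   8  44] [226.5  94.6] [ 0.8294 -0.0228  0.1265]
top blue [296 132   7   7  31] [299.2 134.9] [ 0.6833 -0.2912  0.1265]
top blue [255 141  11  10  28] [260.3 145.4] [ 0.6394 -0.1523  0.1265]
top blue [454 224   7   8  28] [457.6 227.8] [ 0.3643 -0.8446  0.1265]
top blue [331 259   7   8  27] [334.1 262.8] [ 0.2307 -0.4159  0.1265]
```

Call:
send_rows:
  plan:
    - {"dp":[0.8,0,0],"twist":-0.4,"jaw":0.5}
    - {"dp":[0.9,-0.05,0.05],"twist":0,"jaw":0.5}
    - {"dp":[0.9,-0.05,0.05],"twist":0,"jaw":0.5}
    - {"dp":[0.9,-0.05,0.05],"twist":0,"jaw":0.5}
    - {"dp":[0,0,0],"twist":0,"jaw":0.5}

```text
time: 16.2
position: [0.4509, -0.0586, 0.1295]
orientation: [1.278, 1.126, -1.261]
contact_force: [0.7, 0.9, -0.2]
opening: 0.0468
```

Run:
```python
from h import *
plan([.4525,-.0545,.122],1.48+np.pi/2)
p=get_obs()['position']
s,T=cam('wrist');cv2.imwrite('pics/w7.png',s['img'])
hsv=cv2.cvtColor(s['img'],cv2.COLOR_BGR2HSV)
m=cv2.inRange(hsv,(110,130,40),(130,255,255));k,l,st,ce=cv2.connectedComponentsWithStats(m)
for i in range(1,k):
    if st[i,4]>100: print('blue',st[i],ce[i].round(1),at_z(s,T,*ce[i],.1265).round(4))
```

```text
pos [ 0.4509 -0.0586  0.1295] toolx [ 0.031 -0.02  -0.999] yaw -0.092 q [-0.2   0.18  1.91 -0.02  1.02 -0.1 ] open 0.0468 F [ 0.7  0.9 -0.2] t 16.2
dp units (current axes) [ 0.37  0.05 -0.22] world units [ 0.08  0.21 -0.37] twist units -0.01
blue [ 248  207   22   51 1018] [258.8 232.5] [ 0.4536 -0.0536  0.1265]
blue [449 235  47  48 750] [471.7 258.2] [ 0.5826 -0.0841  0.1265]
```

Call:
send_rows:
  plan:
    - {"dp":[0.38,0.08,-0.2],"twist":0,"jaw":0.5}
    - {"dp":[0,0,0],"twist":0,"jaw":0.5}
    - {"dp":[0,0,0],"twist":0,"jaw":1}
    - {"dp":[0,0,0],"twist":0,"jaw":1}
    - {"dp":[0,0,0],"twist":0,"jaw":1}
    - {"dp":[0,0,0],"twist":0,"jaw":1}
  force: 50

```text
time: 16.85
position: [0.4555, -0.0547, 0.1257]
orientation: [1.28, 1.121, -1.257]
contact_force: [0.7, 0.1, 0.6]
opening: 0.0185
```

Call:
send_rows:
  plan:
    - {"dp":[-0.5,0,0],"twist":0,"jaw":1}
    - {"dp":[-0.7,0,0],"twist":0,"jaw":1}
    - {"dp":[-0.8,0,0],"twist":0,"jaw":1}
    - {"dp":[0,0,0],"twist":0,"jaw":1}

```text
time: 17.25
position: [0.453, -0.0537, 0.1677]
orientation: [1.28, 1.123, -1.259]
contact_force: [0.0, 0.0, -3.8]
opening: 0.0123
```

Run:
```python
from h import *
plan([.52,.12,.26])
for n in ['wrist','scene','top']:
  s,T=cam(n)
  if n=='wrist':cv2.imwrite('pics/w8.png',s['img'])
  else:
    c=px(s,T,[.5,.03,.1]).astype(int);cv2.imwrite(f'pics/l_{n}.png',s['img'][c[1]-80:c[1]+80,c[0]-95:c[0]+95])
  for t in ['vial','basket','bay_near','bay_far','bail','stand','hook_seat','hook_tip']:
    print(n,t,[(round(d['p'],2),w(T,d['xyz']).round(4)) for d in place_of(s,t)])
a=[cv2.resize(cv2.imread(f'pics/l_{n}.png'),(400,337),interpolation=3) for n in ('scene','top')]
cv2.imwrite('pics/l1.png',np.hstack(a))
```

```text
pos [ 0.453  -0.0537  0.1677] toolx [ 0.035 -0.021 -0.999] yaw -0.092 q [-0.19  0.13  1.87 -0.02  1.11 -0.09] open 0.0123 F [ 0.   0.  -3.8] t 17.25
dp units (current axes) [-4.67  2.7  -8.88] world units [3.35 8.68 4.62] twist units 0.0
wrist vial [(0.69, array([ 0.4046, -0.0498,  0.0414]))]
wrist basket [(0.57, array([ 0.4516, -0.0569,  0.0308]))]
wrist bay_near [(0.62, array([ 0.4007, -0.0527,  0.0398]))]
wrist bay_far [(0.93, array([ 0.5047, -0.0614,  0.0441]))]
wrist bail [(0.66, array([ 0.4508, -0.0551,  0.1582]))]
wrist stand [(0.92, array([5.694e-01, 1.094e-01, 2.000e-04]))]
wrist hook_seat []
wrist hook_tip [(0.51, array([ 6.689e-01, -1.700e-02,  3.000e-04]))]
scene vial [(0.67, array([ 0.3779, -0.1796, -0.0049])), (0.64, array([ 0.402 , -0.0489,  0.0349])), (0.55, array([ 3.044e-01, -2.214e-01,  2.000e-04]))]
scene basket [(0.8, array([ 0.2315, -0.4194, -0.0051])), (0.62, array([ 0.456 , -0.0547,  0.0333])), (0.17, array([0.5501, 0.1111, 0.1988]))]
scene bay_near [(0.98, array([ 0.2054, -0.3769,  0.0015])), (0.95, array([ 0.4045, -0.0482,  0.0398]))]
scene bay_far [(0.91, a
[... 334 characters left out ...]
 array([ 0.2976, -0.2226, -0.0045])), (0.45, array([ 0.3752, -0.1749, -0.002 ]))]
top basket [(0.82, array([ 2.305e-01, -4.171e-01,  2.000e-04])), (0.66, array([ 0.4484, -0.0525,  0.0333]))]
top bay_near [(0.58, array([ 0.197 , -0.376 ,  0.0064])), (0.49, array([ 0.4016, -0.0454,  0.0378])), (0.24, array([ 0.3696, -0.3368, -0.0046]))]
top bay_far [(0.81, array([ 0.258 , -0.4608,  0.0035])), (0.54, array([ 0.5008, -0.0548,  0.032 ]))]
top bail [(0.75, array([ 0.238 , -0.4153,  0.1122])), (0.52, array([ 0.4481, -0.0556,  0.1558]))]
top stand [(0.62, array([ 0.5633,  0.1135, -0.0019]))]
top hook_seat [(0.89, array([0.569 , 0.113 , 0.1869]))]
top hook_tip [(0.9, array([0.5471, 0.1172, 0.1939]))]
```

View pics/l1.png

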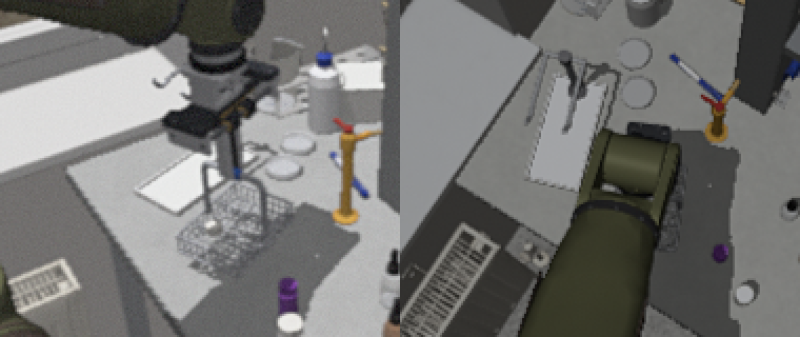

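Run:
```python
from h import *
s,T=cam('top')
f=lambda u,v,z: at_z(s,T,150+u/3.3,110+v/3.3,z)
for q in [(77,258),(158,276),(122,93),(202,108)]: print('tray',q,f(*q,.012).round(4))
for q in [(80,170),(197,188),(105,60),(218,90)]: print('hook',q,f(*q,.194).round(4))
for yw in (-.15,-.2,-.25):
  c,sn=np.cos(yw),np.sin(yw)
  P=lambda x,y,z:((px(s,T,[.569+c*x-sn*y,.112+sn*x+c*y,z])-[150,110])*3.3).round().tolist()
  print(yw,[P(*a) for a in [(-78,50,12),(-78,-50,12),(128,50,12),(128,-50,12)]] if 0 else [P(a/1e3,b/1e3,z) for a,b,z in [(-78,50,.012),(-78,-50,.012),(128,50,.012),(128,-50,.012),(-18,32,.2),(-18,-32,.2),(105,32,.19),(105,-32,.19),(105,0,.2)]])
im=s['img'][120:190,160:230];cv2.imwrite('pics/st.png',cv2.resize(cv2.imread('pics/top1.png')[115:200,160:245],None,fx=7,fy=7,interpolation=3))
```

```text
tray (77, 258) [0.4961 0.1692 0.012 ]
tray (158, 276) [0.4781 0.0757 0.012 ]
tray (122, 93) [0.694  0.1294 0.012 ]
tray (202, 108) [0.6789 0.0353 0.012 ]
hook (80, 170) [0.5522 0.1407 0.194 ]
hook (197, 188) [0.537  0.0188 0.194 ]
hook (105, 60) [0.6722 0.1221 0.194 ]
hook (218, 90) [0.6432 0.0021 0.194 ]
-0.15 [[74.0, 255.0], [160.0, 271.0], [111.0, 85.0], [195.0, 100.0], [74.0, 165.0], [135.0, 176.0], [100.0, 56.0], [160.0, 67.0], [129.0, 58.0]]
-0.2 [[71.0, 252.0], [156.0, 272.0], [117.0, 84.0], [200.0, 103.0], [73.0, 163.0], [133.0, 177.0], [106.0, 56.0], [164.0, 69.0], [134.0, 59.0]]
-0.25 [[68.0, 249.0], [152.0, 273.0], [123.0, 84.0], [205.0, 107.0], [73.0, 161.0], [132.0, 178.0], [111.0, 56.0], [169.0, 72.0], [139.0, 61.0]]
```

View pics/st.png

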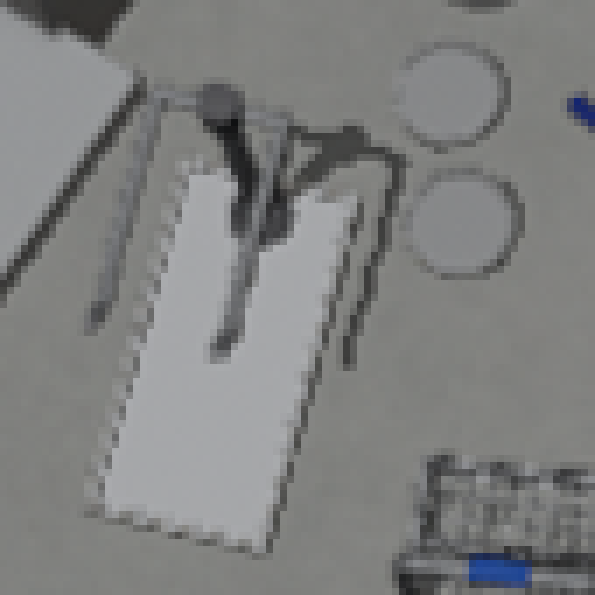

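Run:
```python
from h import *
from scipy.optimize import least_squares
s,T=cam('top')
obs=[((95,322),(-.017,.032,.198)),((222,347),(-.017,-.032,.198)),((152,98),(.105,.032,.19)),((281,122),(.105,-.032,.19)),((222,103),(.105,0,.2)),((95,515),(-.078,.05,.012)),((268,550),(-.078,-.05,.012)),((190,165),(.128,.05,.012)),((358,200),(.128,-.05,.012))]
uv=np.array([(160+a/7,115+b/7) for (a,b),_ in obs])
def f(v,idx):
  x,y,t=v;c,sn=np.cos(t),np.sin(t)
  return np.concatenate([px(s,T,[x+c*a-sn*b,y+sn*a+c*b,z])-uv[i] for i,(_,(a,b,z)) in enumerate(obs) if i in idx])
for idx in [range(9),range(5),range(5,9)]:
  r=least_squares(f,[.57,.11,-.2],args=(idx,));print(r.x.round(4),r.fun.round(1))
```

```text
[ 0.5622  0.1075 -0.1848] [ 0.1  0.4  0.2  0.8  0.9 -0.2  0.4  0.2 -0.4  0.1 -0.7 -0.1  0.4  0.6
 -1.1 -1.2  0.2 -0.8]
[ 0.5631  0.1081 -0.179 ] [-0.1  0.2  0.1  0.5  0.6 -0.4  0.1 -0.1 -0.8 -0.2]
[ 0.5608  0.1064 -0.1917] [-0.6  0.2  0.5  1.  -0.6 -0.9  0.7 -0.3]
```

Prong tips in the 7x crop are at (95,322) and (222,347), and the fit puts the seat at about (0.567, 0.110), yaw -0.185. Now lifting and moving to in front of the hook.

Call:
send_rows:
  plan:
    - {"dp":[-0.7,0,0],"twist":0.15,"jaw":1}
    - {"dp":[-0.9,0,0],"twist":0.15,"jaw":1}
    - {"dp":[-0.9,0,0],"twist":0.15,"jaw":1}
    - {"dp":[-0.9,0,0],"twist":0.15,"jaw":1}
    - {"dp":[-0.3,0,0],"twist":0,"jaw":1}
    - {"dp":[0,0.05,-0.4],"twist":0,"jaw":1}
    - {"dp":[0,0.1,-0.7],"twist":0,"jaw":1}
    - {"dp":[0,0.1,-0.7],"twist":0,"jaw":1}

```text
time: 19.5
position: [0.4609, -0.0167, 0.2396]
orientation: [1.346, 1.08, -1.329]
contact_force: [-0.6, -0.5, -3.8]
opening: 0.0122
```

Call:
send_rows:
  plan:
    - {"dp":[0,0.1,-0.7],"twist":0,"jaw":1}
    - {"dp":[0,0.1,-0.7],"twist":0,"jaw":1}
    - {"dp":[0,0.1,-0.7],"twist":0,"jaw":1}
    - {"dp":[0,0.1,-0.7],"twist":0,"jaw":1}
    - {"dp":[0,0.1,-0.7],"twist":0,"jaw":1}
    - {"dp":[0,0.1,-0.7],"twist":0,"jaw":1}
    - {"dp":[0,0.1,-0.7],"twist":0,"jaw":1}
    - {"dp":[0,0,0],"twist":0,"jaw":1}

```text
time: 20.3
position: [0.4927, 0.0863, 0.2301]
orientation: [1.337, 1.091, -1.333]
contact_force: [0.4, -0.9, -4.5]
opening: 0.0124
```

Run:
```python
from h import *
plan([.513,.12,.24],-.185)
for n in ['wrist','scene','top']:
  s,T=cam(n)
  cv2.imwrite(f'pics/h1_{n}.png',s['img'])
  for t in ['vial','basket','bail','stand','hook_seat','hook_tip']:
    print(n,t,[(round(d['p'],2),w(T,d['xyz']).round(4)) for d in place_of(s,t)][:3])
```

```text
pos [0.4927 0.0863 0.2301] toolx [ 0.019 -0.019 -1.   ] yaw -0.18 q [ 0.11  0.18  1.66 -0.02  1.29  0.3 ] open 0.0124 F [ 0.4 -0.9 -4.5] t 20.3
dp units (current axes) [-0.51  0.71 -1.83] world units [1.02 1.68 0.49] twist units 0.03
wrist vial [(0.97, array([0.4387, 0.0941, 0.1062]))]
wrist basket [(0.71, array([0.4902, 0.0829, 0.097 ]))]
wrist bail [(0.68, array([0.4894, 0.0856, 0.2187]))]
wrist stand [(0.6, array([0.5674, 0.1139, 0.0014]))]
wrist hook_seat [(0.57, array([0.5669, 0.1091, 0.1881]))]
wrist hook_tip [(0.65, array([0.5519, 0.1168, 0.1994])), (0.38, array([0.5405, 0.0784, 0.1039]))]
scene vial [(0.64, array([ 0.3059, -0.2245, -0.0018])), (0.63, array([0.4415, 0.0953, 0.1045])), (0.43, array([ 0.376 , -0.1807, -0.0042]))]
scene basket [(0.62, array([0.4957, 0.0802, 0.0967])), (0.56, array([ 0.2303, -0.4202, -0.0018]))]
scene bail [(0.74, array([0.494 , 0.0844, 0.2163]))]
scene stand [(0.7, array([0.57 , 0.112, 0.003]))]
scene hook_seat [(0.81, array([0.5692, 0.1094, 0.1913]))]
scene hook_tip [(0.62, array([0.5467, 0.1132, 0.1999]))]
top vial [(0.55, array([ 0.2969, -0.2179, -0.005 ])), (0.46, array([ 0.3753, -0.1804, -0.0034]))]
top basket [(0.8, array([0.4908, 0.0847, 0.0987])), (0.62, array([ 0.2296, -0.4176, -0.0014]))]
top bail [(0.7, array([ 0.2328, -0.4138,  0.1151])), (0.67, array([0.4924, 0.083 , 0.2201]))]
top stand [(0.97, array([ 0.5633,  0.1134, -0.0024]))]
top hook_seat []
top hook_tip []
```

Call:
send_rows:
  plan:
    - {"dp":[-0.3,0.2,-0.6],"twist":0,"jaw":1}
    - {"dp":[-0.3,0.2,-0.6],"twist":0,"jaw":1}
    - {"dp":[-0.2,0.2,-0.5],"twist":0,"jaw":1}
    - {"dp":[0,0,0],"twist":0,"jaw":1}
    - {"dp":[0,0,0],"twist":0,"jaw":1}

```text
time: 21.85
position: [0.5118, 0.1196, 0.2481]
orientation: [1.339, 1.089, -1.333]
contact_force: [-0.6, 0.0, -4.7]
opening: 0.0125
```

Run:
```python
from h import *
plan([.568,.110,.243],-.185)
for n in ['wrist','scene']:
  s,T=cam(n)
  cv2.imwrite(f'pics/h2_{n}.png',s['img'])
  for t in ['vial','basket','bail','stand','hook_seat','hook_tip']:
    print(n,t,[(round(d['p'],2),w(T,d['xyz']).round(4)) for d in place_of(s,t)][:3])
a=cv2.imread('pics/h2_wrist.png');b=cv2.imread('pics/h2_scene.png')
c=px(s,T,[.53,.11,.17]).astype(int)
b=cv2.resize(b[c[1]-50:c[1]+50,c[0]-40:c[0]+40],(307,384),interpolation=3)
cv2.imwrite('pics/h2.png',np.hstack([cv2.resize(a,(480,360)),cv2.resize(b,(300,360))]))
```

```text
pos [0.5118 0.1196 0.2481] toolx [ 0.02  -0.019 -1.   ] yaw -0.181 q [ 0.17  0.22  1.57 -0.02  1.34  0.36] open 0.0125 F [-0.6  0.  -4.7] t 21.85
dp units (current axes) [ 0.32  2.84 -0.04] world units [ 2.81 -0.48 -0.25] twist units 0.02
wrist vial [(0.58, array([0.4586, 0.1281, 0.1237]))]
wrist basket [(0.73, array([0.5102, 0.1144, 0.1156]))]
wrist bail [(0.88, array([0.5086, 0.1192, 0.2353]))]
wrist stand [(0.74, array([0.5714, 0.1114, 0.0035]))]
wrist hook_seat [(0.62, array([0.5667, 0.1109, 0.1884]))]
wrist hook_tip [(0.84, array([0.5524, 0.1164, 0.1977])), (0.17, array([0.5105, 0.1166, 0.2364]))]
scene vial [(0.71, array([ 0.3793, -0.1776, -0.0034])), (0.71, array([0.5668, 0.1112, 0.188 ])), (0.52, array([ 0.3035, -0.223 , -0.0031]))]
scene basket [(0.85, array([0.5148, 0.1176, 0.1164])), (0.78, array([ 0.233 , -0.4203, -0.0044])), (0.57, array([ 0.3783, -0.3363,  0.0015]))]
scene bail [(0.68, array([0.5143, 0.119 , 0.2336])), (0.55, array([ 0.2331, -0.4157,  0.124 ]))]
scene stand [(0.75, array([0.5676, 0.113 , 0.    ]))]
scene hook_seat [(0.55, array([0.5679, 0.1085, 0.1917]))]
scene hook_tip [(0.72, array([0.5462, 0.1115, 0.1996]))]
```

View pics/h2.png

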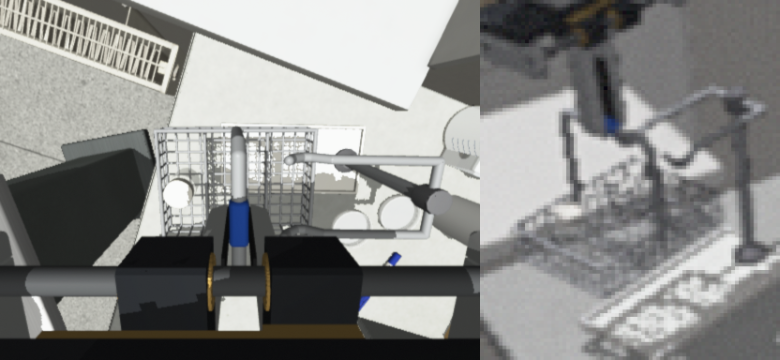

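Call:
send_rows:
  plan:
    - {"dp":[0,0.4,0],"twist":0,"jaw":1}
    - {"dp":[0,0.5,0],"twist":0,"jaw":1}
    - {"dp":[0,0.5,0],"twist":0,"jaw":1}
    - {"dp":[0,0.5,0],"twist":0,"jaw":1}
    - {"dp":[0,0.5,0],"twist":0,"jaw":1}
    - {"dp":[0,0.3,0],"twist":0,"jaw":1}
    - {"dp":[0,0,0],"twist":0,"jaw":1}

```text
time: 23.25
position: [0.5706, 0.1081, 0.2489]
orientation: [1.34, 1.088, -1.334]
contact_force: [-0.3, -0.6, -4.1]
opening: 0.0126
```

Run:
```python
from h import *
plan([.568,.110,.203],-.185)
for n in ['wrist','scene','top']:
  s,T=cam(n)
  for t in ['basket','bail','hook_seat','hook_tip']:
    print(n,t,[(round(d['p'],2),w(T,d['xyz']).round(4)) for d in place_of(s,t)][:3])
```

```text
pos [0.5706 0.1081 0.2489] toolx [ 0.02  -0.019 -1.   ] yaw -0.183 q [ 0.13  0.34  1.41 -0.02  1.37  0.32] open 0.0126 F [-0.3 -0.6 -4.1] t 23.25
dp units (current axes) [ 2.29 -0.2  -0.1 ] world units [-0.13  0.09 -2.3 ] twist units 0.02
wrist basket [(0.89, array([0.5667, 0.1054, 0.1154]))]
wrist bail [(0.84, array([0.5675, 0.1077, 0.2357]))]
wrist hook_seat [(0.81, array([0.567 , 0.1097, 0.1868]))]
wrist hook_tip [(0.93, array([0.5479, 0.1192, 0.1986])), (0.2, array([0.5678, 0.1054, 0.1137]))]
scene basket [(0.83, array([ 0.2306, -0.4186, -0.0047])), (0.8, array([0.573 , 0.1043, 0.1165]))]
scene bail [(0.95, array([0.5711, 0.1095, 0.2368])), (0.95, array([ 0.231 , -0.4149,  0.1221])), (0.2, array([ 0.7472, -0.0068,  0.0038]))]
scene hook_seat [(0.59, array([0.5704, 0.1124, 0.1927]))]
scene hook_tip [(0.8, array([0.5477, 0.1151, 0.1999]))]
top basket [(0.73, array([0.567 , 0.1105, 0.1176])), (0.63, array([ 0.2295, -0.4177, -0.0008])), (0.62, array([0.5178, 0.1218, 0.1208]))]
top bail [(0.95, array([ 0.2296, -0.4124,  0.1169])), (0.61, array([0.5647, 0.1079, 0.2389])), (0.46, array([ 6.67e-01, -2.27e-02, -2.00e-04]))]
top hook_seat [(0.69, array([0.5676, 0.1124, 0.1898]))]
top hook_tip [(0.69, array([0.5435, 0.1178, 0.1962]))]
```

Call:
send_rows:
  plan:
    - {"dp":[0.4,-0.03,0],"twist":0,"jaw":1}
    - {"dp":[0.5,-0.03,0],"twist":0,"jaw":1}
    - {"dp":[0.5,-0.03,0],"twist":0,"jaw":1}
    - {"dp":[0.3,-0.03,0],"twist":0,"jaw":1}
    - {"dp":[0,0,0],"twist":0,"jaw":1}

```text
time: 24.5
position: [0.5675, 0.1081, 0.2111]
orientation: [1.339, 1.089, -1.334]
contact_force: [0.6, 0.6, -3.4]
opening: 0.0125
```

Run:
```python
from h import *
plan([.5695,.1085,.203],-.185)
for n in ['wrist','scene']:
  s,T=cam(n)
  for t in ['bail','hook_seat']:
    print(n,t,[(round(d['p'],2),w(T,d['xyz']).round(4)) for d in place_of(s,t)][:3])
```

```text
pos [0.5675 0.1081 0.2111] toolx [ 0.019 -0.019 -1.   ] yaw -0.182 q [ 0.13  0.36  1.47 -0.02  1.29  0.32] open 0.0125 F [ 0.6  0.6 -3.4] t 24.5
dp units (current axes) [ 0.41  0.08 -0.04] world units [ 0.1   0.02 -0.41] twist units 0.02
wrist bail [(0.78, array([0.5642, 0.1058, 0.1985]))]
wrist hook_seat []
scene bail [(0.9, array([ 0.2333, -0.4176,  0.1208])), (0.7, array([0.5687, 0.1093, 0.1993])), (0.54, array([ 0.3784, -0.3348,  0.0035]))]
scene hook_seat [(0.83, array([0.569 , 0.1122, 0.1891]))]
```

Call:
send_rows:
  plan:
    - {"dp":[0.2,0.08,0],"twist":0,"jaw":1}
    - {"dp":[0.15,0,0],"twist":0,"jaw":1}
    - {"dp":[0,0,0],"twist":0,"jaw":1}

```text
time: 25.1
position: [0.5702, 0.1078, 0.2059]
orientation: [1.341, 1.087, -1.331]
contact_force: [0.2, 0.5, -4.0]
opening: 0.0125
```

Call:
send_rows:
  plan:
    - {"dp":[0.15,-0.03,0],"twist":0,"jaw":1}
    - {"dp":[0.1,0,0],"twist":0,"jaw":1}
    - {"dp":[0,0,0],"twist":0,"jaw":1}

```text
time: 25.4
position: [0.5696, 0.1079, 0.2026]
orientation: [1.342, 1.087, -1.33]
contact_force: [-2.7, -0.3, -1.6]
opening: 0.0125
```

Run:
```python
from h import *
plan([.5695,.1085,.201],-.185)
for n in ['wrist','scene']:
  s,T=cam(n)
  for t in ['bail','hook_seat']:
    print(n,t,[(round(d['p'],2),w(T,d['xyz']).round(4)) for d in place_of(s,t)][:3])
```

```text
pos [0.5696 0.1079 0.2026] toolx [ 0.024 -0.018 -1.   ] yaw -0.182 q [ 0.13  0.37  1.48 -0.02  1.27  0.32] open 0.0125 F [-2.7 -0.3 -1.6] t 25.4
dp units (current axes) [ 0.08 -0.01 -0.03] world units [-0.01  0.03 -0.08] twist units 0.02
wrist bail []
wrist hook_seat []
scene bail [(0.75, array([ 0.2356, -0.4194,  0.1219])), (0.7, array([0.5692, 0.1073, 0.1903]))]
scene hook_seat [(0.59, array([0.5705, 0.1093, 0.1916]))]
```

Call:
send_rows:
  plan:
    - {"dp":[0.08,-0.1,0],"twist":0,"jaw":1}
    - {"dp":[0.05,0,0],"twist":0,"jaw":1}
    - {"dp":[0,0,0],"twist":0,"jaw":1}

```text
time: 26.0
position: [0.5684, 0.1083, 0.2018]
orientation: [1.344, 1.084, -1.327]
contact_force: [-2.9, -0.6, -0.5]
opening: 0.0125
```

Call:
send_rows:
  plan:
    - {"dp":[0,-0.05,0],"twist":0,"jaw":1}
    - {"dp":[0,0,0],"twist":0,"jaw":1}
    - {"dp":[0,0,0],"twist":0,"jaw":0.82}
    - {"dp":[0,0,0],"twist":0,"jaw":0.75}
    - {"dp":[0,0,0],"twist":0,"jaw":0.6}
    - {"dp":[0,0,0],"twist":0,"jaw":0.5}
    - {"dp":[0,0,0],"twist":0,"jaw":0.5}
  force: 10

```text
time: 26.7
position: [0.5683, 0.1085, 0.2017]
orientation: [1.345, 1.083, -1.325]
contact_force: [-0.2, 0.4, -0.6]
opening: 0.0441
```

Run:
```python
from h import *
plan([.5695,.1085,.201],-.185)
for n in ['wrist','scene','top']:
  s,T=cam(n)
  for t in ['vial','basket','bay_near','bay_far','bail','hook_seat']:
    print(n,t,[(round(d['p'],2),w(T,d['xyz']).round(4)) for d in place_of(s,t)][:3])
```

```text
pos [0.5683 0.1085 0.2017] toolx [ 0.03  -0.018 -0.999] yaw -0.182 q [ 0.13  0.37  1.49 -0.02  1.26  0.32] open 0.0441 F [-0.2  0.4 -0.6] t 26.7
dp units (current axes) [ 0.04  0.06 -0.01] world units [ 0.06 -0.   -0.04] twist units 0.02
wrist vial [(0.64, array([0.6222, 0.0973, 0.0785])), (0.57, array([0.5247, 0.1146, 0.0743]))]
wrist basket [(0.74, array([0.5743, 0.104 , 0.0686]))]
wrist bay_near [(0.91, array([0.5256, 0.1168, 0.0703])), (0.46, array([0.5679, 0.1068, 0.1918]))]
wrist bay_far [(0.9, array([0.6216, 0.0959, 0.0791]))]
wrist bail [(0.8, array([0.5667, 0.1054, 0.1915])), (0.16, array([0.621 , 0.0972, 0.0812]))]
wrist hook_seat []
scene vial [(0.62, array([ 0.3786, -0.1806, -0.0016])), (0.6, array([ 0.3062, -0.2253, -0.0018])), (0.42, array([0.5236, 0.1148, 0.0757]))]
scene basket [(0.93, array([ 0.2325, -0.4158,  0.001 ])), (0.55, array([0.5754, 0.1037, 0.0698]))]
scene bay_near [(0.78, array([0.5235, 0.1172, 0.074 ])), (0.7, array([ 0.2032, -0.3773,  0.0036]))]
scene bay_far [(0.74, array([0.6227, 0.0979, 0.0726])), (0.71, array([ 0.2644, -0.4604,  0.0032]))]
scene bail [(0.75, array([0.5683, 0.109 , 0.1895])), (0.75, array([ 0.2348, -0.4158,  0.122 ]))]
scene hook_seat [(0.92, array([0.5652, 0.1104, 0.1926]))]
top vial [(0.69, array([ 0.7433, -0.011 , -0.0041])), (0.65, array([ 0.296 , -0.2182, -0.0021])), (0.64, array([ 0.3742, -0.1789, -0.0041]))]
top basket [(0.87, array([ 2.294e-01, -4.167e-01,  3.000e-04])), (0.86, array([0.5711, 0.1085, 0.0686]))]
top bay_near [(0.83, array([0.5229, 0.1213, 0.0704])), (0.56, array([ 0.2005, -0.379 ,  0.0032]))]
top bay_far [(0.74, array([ 0.263 , -0.4592, -0.0005])), (0.65, array([0.6231, 0.1016, 0.0753])), (0.31, array([0.5233, 0.1166, 0.0691]))]
top bail [(0.93, array([ 0.2306, -0.4129,  0.1137])), (0.85, array([0.5626, 0.1085, 0.1898]))]
top hook_seat [(0.69, array([0.5679, 0.1162, 0.1873]))]
```

Call:
send_rows:
  plan:
    - {"dp":[-0.5,0,0],"twist":0,"jaw":0.5}
    - {"dp":[-0.8,0,0],"twist":0,"jaw":0.5}
    - {"dp":[-1,0,0],"twist":0,"jaw":0.5}
    - {"dp":[-1,0,0],"twist":0,"jaw":0.5}
    - {"dp":[-1,0,0],"twist":0,"jaw":0.5}
    - {"dp":[0,0,0],"twist":0,"jaw":0.5}

```text
time: 28.35
position: [0.5654, 0.1101, 0.2942]
orientation: [1.346, 1.082, -1.324]
contact_force: [-0.4, -0.3, -1.2]
opening: 0.0471
```

Run:
```python
from h import *
plan([.5695,.1085,.201],-.185)
im={}
for n in ['wrist','scene']:
  s,T=cam(n);im[n]=s['img']
  for t in ['vial','basket','bay_near','bay_far','bail','dropper_amber','petri_a']:
    print(n,t,[(round(d['p'],2),w(T,d['xyz']).round(4)) for d in place_of(s,t)][:3])
c=px(s,T,[.57,.11,.13]).astype(int)
b=cv2.resize(im['scene'][c[1]-50:c[1]+50,c[0]-40:c[0]+40],(300,375),interpolation=3)
cv2.imwrite('pics/end.png',np.hstack([cv2.resize(im['wrist'],(500,375)),b]))
```

```text
pos [0.5654 0.1101 0.2942] toolx [ 0.031 -0.018 -0.999] yaw -0.182 q [ 0.14  0.3   1.36 -0.02  1.45  0.32] open 0.0471 F [-0.4 -0.3 -1.2] t 28.35
dp units (current axes) [ 4.67  0.06 -0.01] world units [ 0.21 -0.08 -4.66] twist units 0.02
wrist vial [(0.73, array([0.5242, 0.1158, 0.0739]))]
wrist basket [(0.84, array([0.5725, 0.1054, 0.0701])), (0.68, array([0.5623, 0.108 , 0.1889]))]
wrist bay_near [(0.81, array([0.5226, 0.1155, 0.0729]))]
wrist bay_far [(0.68, array([0.6213, 0.0973, 0.0782]))]
wrist bail [(0.68, array([0.5625, 0.1072, 0.1914]))]
wrist dropper_amber [(0.42, array([0.5225, 0.1145, 0.0736]))]
wrist petri_a [(0.79, array([ 0.7474, -0.0115, -0.0016])), (0.67, array([ 6.72e-01, -1.88e-02,  1.00e-04]))]
scene vial [(0.83, array([ 0.3065, -0.2245,  0.0018])), (0.52, array([ 0.377 , -0.1817, -0.0045])), (0.41, array([0.5262, 0.1152, 0.0701]))]
scene basket [(0.96, array([ 0.231 , -0.4198, -0.0047])), (0.78, array([0.5764, 0.1046, 0.0709]))]
scene bay_near [(0.92, array([0.5249, 0.1171, 0.0733])), (0.7, array([ 0.2028, -0.3779,  0.0009]))]
scene bay_far [(0.86, array([ 0.2646, -0.4657,  0.0029])), (0.56, array([0.6204, 0.0944, 0.0772])), (0.56, array([0.5655, 0.1104, 0.1905]))]
scene bail [(0.92, array([0.5688, 0.1065, 0.1919])), (0.76, array([ 0.232 , -0.416 ,  0.1217]))]
scene dropper_amber [(0.77, array([ 0.3756, -0.3323,  0.0031]))]
scene petri_a [(0.51, array([ 0.6657, -0.0191,  0.0019])), (0.44, array([ 0.7447, -0.0074,  0.0019]))]
```

View pics/end.png

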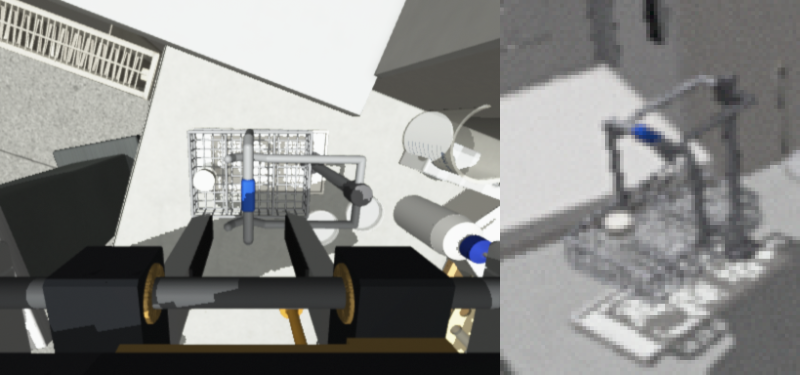

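The basket hangs with its bar across both prongs. The vial stands in the near bay, wrist view pixel (204,180), and the gripper is clear of everything.

```bash
python3 -c "
from cell import *
print(finish_job())"
```

```text
the job is handed in; nothing more can be done
None
```

The basket now hangs by its handle bar on both prongs of the drain stand, with the small white vial standing in its near end bay. I put the vial in while the basket was on the worktop, then lifted the basket by the blue sleeve, carried it to the hook and lowered it in. I handed the job in at about 28.5 s of the 64 s allowed.

**Last checks:**
- **Bar:** it measured about 0.191 m high, against 0.190 m for the seat. The last picture shows it across both prongs.
- **Vial:** it measured about 1 to 2 mm from the near-bay centre and was still standing.
- **Gripper:** it is open, about 0.1 m above the bar, and touching nothing.
- **Other objects:** the dishes and the amber bottle measured where they were at the start. I did not re-measure the clear bottle at the end.

**Not perfect:**
- The hanging basket tips about 3° towards the vial, because the vial's weight is off centre.
- The tool drifted to about 2° off vertical during the work. The basket's floor still measured nearly level while carried.
- Position estimates from the different cameras disagreed by up to about 6 mm, but the contact forces while lowering fitted the bar settling into the seat.

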